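# Open correction of a component meter with sprung measuring tweezers

### The arm

A 7-joint arm with a two-finger parallel gripper is mounted at the origin on the work surface. World frame = base frame: x ahead of the robot, y to its left, z up, the work surface at z = 0. Lengths are in m, angles in rad, forces in N, time in s.
With the tool pointing down it reaches from about 0.4 to 0.85 m from the base axis. Payload 4.5 kg.
Tool frame: the origin (TCP) lies at the centre of the arm's flange, where the gripper is bolted on; the fingertips stand 166 mm ahead of it and the grasp point (between the pads) lies 147 mm ahead of it; z points along the fingers, y is the line along which they close (so a half turn about z gives the same grasp; the last joint's range is limited). The gripper opens to 88 mm and grips with 3 to 60 N. Pads are 18 mm wide; open, the fingers measure 123 mm over their backs; the gripper's body (75 mm by 187 mm) begins 45 mm behind the grasp point.
Start: joints at [1.174, 0.689, -0.195, 1.565, 0.157, 0.902, -0.215], TCP at [0.261, -0.568, 0.405] pointing down, gripper open.
Joint ranges: [-3.01, 3.01], [-0.46, 2.08], [-1.47, 1.51], [0.13, 2.56], [-1, 4.14], [0.04, 2.09], [-2.66, 2.66]. Speed limits (rad/s): [2.57, 2.57, 3.14, 3.14, 3.14, 3.14, 3.14].

### API

Orientations are given as a unit quaternion [x, y, z, w].
In Python, from plant import arm, cams gives the robot as it stands.
- The arm moves only by the tool send_rows, never from a script. Its argument "deltas" is a list of rows, each a list of 2 entries, a list of its own where there are three numbers: the shift along the tool's x, y, z each as a share of 15 cm, from -1 to 1, then the turn, a rotation vector about the tool's x, y, z each as a share of 30 degrees, from -1 to 1. In form: [[[tx, ty, tz], [wx, wy, wz]], ...]. A call has exactly 10 rows; each row is the pose to reach, as a shift and turn from the pose commanded when the call began, along the tool's axes at that moment; what a row does not reach only later rows make up. A row lasts 1/8 s, in which the tool goes at most 62.5 mm and 10.7 degrees, less where a joint would pass 70% of its speed; a pose out of reach is approached as far as the arm can. A call with a number of a shift or a turn outside -1 to 1 is refused whole. A call with a gripper value outside its range is refused whole. "jaw" is the opening, from 0 (shut) to 1 (fully open), set as the call begins (left out, the last holds). The fingers move at their own pace and stop on an object; the grip force is fixed at half the most. Time passes only in rows, so rows that repeat a pose let the fingers close, or fill a call up. It gives the time, the measured TCP pose, the force, the opening and the grip force at its end, in the units of the state.
- arm.get_state(): the state, without advancing time (a new reading comes with each control period).
- cams.camera(name): name is "scene" or "top" or "wrist"; returns a dict with "pixels" (384x512x3 uint8, red, green, blue), "fx", "fy", "cx", "cy" (pixels), "rvec" (rotation vector, rad) and "tvec" (3), from world to camera coordinates, as OpenCV has them. Camera axes: x right, y down, z forward; pixel columns grow to the right and rows downward; lengths in m; the calibration is good to about 2 mm. A picture is of the moment at which its call begins. There is no depth.
- arm.finish_job(): hands the job in; it is judged then, once.
The state is a dict: "time_s": time; "qpos": joint angles; "joint_velocities": joint speeds; "tau": joint torques, N m; "position": TCP position; "tool_rot": TCP orientation; "force": force on the tool from outside, world axes, zero at the start; "moment": the same for the moment, N m; "finger_gap": opening from 0.0 (shut) to 1.0 (fully open); "finger_force": force on a finger pad.
Only numpy, scipy, OpenCV 4.12 (cv2) and the standard library are available. Lean on these libraries where they do the work, as an engineer would, in place of code of your own. Each camera call takes 0.05 s, during which the arm holds its last target. There are 200 camera calls.

### The job

Start an open correction on the grey component meter: press its round key, then its bar-shaped key, letting each spring back, and leave the square key alone. Then lift the sprung tweezers off their rest, hold both tips clear and just above the plate that lies in the dark frame, and squeeze them until the tip gap equals the spacing of the two lines on that plate, never letting the tips meet. Hold that gap steady for at least two seconds and finish while still holding the tweezers there, not letting go or putting them down, with the plates and other things on the bench left where they were.

Things in the scene. Friction and masses are not known exactly. Their poses are not given: they have to be found in the camera images.
- key_round_top (a point): plain white key with a round cap, 22 mm across, standing 12 mm above the meter's flat key panel; this point is the centre of its top face, about 52 mm above the bench. It sits in one of three places in a row on the meter, 60 mm apart; which place changes from one run to the next.
- key_bar_top (a point): plain white key with a bar-shaped cap, 12 by 30 mm, its long side along the row of keys, standing 12 mm above the meter's flat key panel; this point is the centre of its top face, about 52 mm above the bench. It sits in one of three places in a row on the meter, 60 mm apart; which place changes from one run to the next.
- key_square_top (a point): plain white key with a square cap, 20 by 20 mm, not to be pressed, standing 12 mm above the meter's flat key panel; this point is the centre of its top face, about 52 mm above the bench. It sits in one of three places in a row on the meter, 60 mm apart; which place changes from one run to the next.
- key_round (a joint): travel of the round key in m: 0 up, 0.005 fully down; a spring pushes it back up, about 1 N to start it and 5 N to bottom it
- key_bar (a joint): travel of the bar-shaped key in m: 0 up, 0.005 fully down; a spring pushes it back up, about 1 N to start it and 5 N to bottom it
- key_square (a joint): travel of the square key in m: 0 up, 0.005 fully down; a spring pushes it back up, about 1 N to start it and 5 N to bottom it
- meter: fixed grey bench meter, 150 mm deep (x), 210 mm wide (y); origin at the centre of its underside. The flat key panel is 40 mm above the bench; a display hump along the far (+x) side, from x = +30 to +75 mm, is 70 mm high. The keys stand in a row along y at x = -25 mm and y = -60, 0, +60 mm.
- grip (a point): where to grip the loose black V-shaped tweezers (about 52 g): midway between the open arms, half-way up their 14 mm height, about 10 mm ahead of the centre of mass. x runs from heel to tips (away from the robot), y across the arms, z up. Width over the open arms here 46.5 mm, flaring 5 degrees each side towards the tips. Tips 55 mm ahead, heel end 86 mm behind.
- squeeze (a joint): closing angle of the tweezers, rad: 0 open (tip gap 34 mm), 0.29 tips almost touching. Each 0.1 rad takes 11.5 mm off the tip gap and 6 mm off the outside width at the grip (1.9 mm at the tips per mm there). A spring opens them: at the grip it pushes back with about 4.5 N when open, 10 N at a 14 mm gap, 11.5 N at 8 mm.
- tip_left (a point): inner end of the steel tip of the left (+y) arm, half-way up its thickness; the tip gap is the distance between tip_left and tip_right. The steel tips are 4 mm round bars, the plastic arms reach 5 mm below them.
- tip_right (a point): inner end of the steel tip of the right (-y) arm, as above
- tweezers: the same loose tweezers; origin on the underside, 70 mm behind the grip point (-x); same axes
- rest: fixed aluminium tweezer rest; the tweezers lie along its x with their underside 40 mm above the bench, origin above origin. Base plate 150 by 70 by 8 mm; 40 mm high supports under the heel (x -10 to 36 mm) and under the arms (x 103 to 115 mm); between them, at the grip, it is open down to the base plate for the fingers.
- frame (a point): centre of the dark raised frame on the board, at the height of the top of the plate lying in it (11 mm above the bench). The frame is 52 mm (x) by 54 mm (y) outside and 14 mm high above the bench; x and y are those of the board.
- board: fixed grey board, 150 (x) by 130 (y) by 6 mm, that carries the frame (36 mm to its -x side) and the other two plates (at x = +42 mm, y = -34 and +34 mm); origin at the centre of its underside
- plate_narrow_top (a point): loose aluminium plate, 38 mm long (its x), 26 mm wide (its y) and 5 mm thick, with two dark lines along its length marked 8 mm apart; this point is the centre of its top face. One of the three plates lies in the frame, the other two lie on the board behind it; which is where changes.
- plate_middle_top (a point): loose aluminium plate, 38 mm long (its x), 32 mm wide (its y) and 5 mm thick, with two dark lines along its length marked 14 mm apart; this point is the centre of its top face. One of the three plates lies in the frame, the other two lie on the board behind it; which is where changes.
- plate_wide_top (a point): loose aluminium plate, 38 mm long (its x), 38 mm wide (its y) and 5 mm thick, with two dark lines along its length marked 20 mm apart; this point is the centre of its top face. One of the three plates lies in the frame, the other two lie on the board behind it; which is where changes.
- plate_narrow: the same plate; origin at the centre of its underside
- plate_middle: the same plate; origin at the centre of its underside
- plate_wide: the same plate; origin at the centre of its underside
- speaker: loose oval loudspeaker, magnet up, 110 by 34 by 30 mm, standing by; origin at the centre of its underside
- spool: loose grey wire spool, 54 mm across, 44 mm high, standing by; origin at the centre of its underside
- driver: loose screwdriver lying near the robot, standing by
Not all that is in view belongs to the job. Of the things that look like the rest, the smallest one is meant.

How it is judged:
On the way, in this order (a step that is already met when the one before it is completed fails the run):
1. the round key is pressed, alone (value of joint key_round above 0.0035 m and value of joint key_bar below 0.0015 m), for 0.05 s.
2. both keys are up again (value of joint each of key_round, key_bar below 0.0015 m), for 0.05 s.
3. the bar-shaped key is pressed, alone (value of joint key_bar above 0.0035 m and value of joint key_round below 0.0015 m), for 0.05 s.
4. both keys are up again (all of step 2), for 0.05 s.
5. the tweezers are lifted off their rest (z of tweezers in the frame of rest above 0.055 m and contact force between tweezers and rest below 0.05 N), for 0.1 s.
6. the tips are held over the framed plate, clear of everything, at the marked gap, steadily for 1.8 s (((horizontal distance between plate_narrow_top and frame below 0.015 m and distance between tip_left and tip_right between 0.0055 and 0.0105 m) or (horizontal distance between plate_middle_top and frame below 0.015 m and distance between tip_left and tip_right between 0.0115 and 0.0165 m) or (horizontal distance between plate_wide_top and frame below 0.015 m and distance between tip_left and tip_right between 0.0175 and 0.0225 m)) and horizontal distance between each of tip_left, tip_right and frame below 0.03 m and z of tip_left in the frame of frame between 0.004 and 0.05 m and z of tip_right in the frame of frame between 0.004 and 0.05 m and contact force between tweezers and board below 0.05 N and contact force between tweezers and rest below 0.05 N and contact force between tweezers and meter below 0.05 N and contact force between tweezers and plate_narrow below 0.05 N and contact force between tweezers and plate_middle below 0.05 N and contact force between tweezers and plate_wide below 0.05 N and contact force between tweezers and table below 0.05 N and contact force between the fingers and tweezers above 2 N and velocity of joint squeeze between -0.05 and 0.05 rad/s and linear speed of tweezers below 0.02 m/s), for 1.8 s.
At the end, for the whole second after the job is handed in: Fingers hold the tweezers (over 2 N), which touch nothing else; both tips within 30 mm sideways of the frame centre and 4 to 50 mm above its plate; tip gap within 2.5 mm of that plate's line spacing, steady (under 0.05 rad/s, 20 mm/s); all keys up (all of step 4 and all of step 6 and value of joint key_square below 0.0015 m); the arm keeps its last pose, push and grip.
It fails at once if the square key is pressed (value of joint key_square above 0.0025 m).
It fails at once if the tips meet (gap under 2.5 mm) (distance between tip_left and tip_right below 0.0025 m).
It fails at once if a plate is moved by more than 12 mm (distance of any of plate_narrow, plate_middle, plate_wide from where it was at the start of the episode above 0.012 m).
It fails at once if the speaker, spool or screwdriver is pushed away by more than 30 mm (distance of any of speaker, spool, driver from where it was at the start of the episode above 0.03 m).
It also fails if it takes over 54 s, if anything falls off the work surface, if the arm or the gripper's body presses on something with over 40 N, if the wrist force passes 120 N, or if a joint passes its speed limit or range.

## Working session

There is one attempt and no reset: what is moved stays moved. The work goes in short steps, Python scripts to look and compute and a tool call to move; the robot and the scene stay as the last step left them, time stands still between calls to the robot, and variables do not carry over. Pictures are saved under pics/ and viewed, at most 10 in all, crops included, and the job is handed in when it is done.

Besides the shell and the picture viewer there is one more tool, called after "Call:" in YAML: its name, and indented under it one key for each argument. send_rows: Moves the arm, as the interface text tells. Its arguments: {"type":"object","properties":{"deltas":{"type":"array"},"jaw":{"type":"number"}},"required":["deltas"]}

```bash
mkdir -p pics; cat > h.py <<'E'
import numpy as np, cv2
from scipy.spatial.transform import Rotation as R
def ray(c,u,v):
    M,_=cv2.Rodrigues(np.array(c["rvec"],float)); t=np.array(c["tvec"],float).ravel()
    d=M.T@np.array([(u-c["cx"])/c["fx"],(v-c["cy"])/c["fy"],1]); return -M.T@t,d
def at(c,u,v,z):
    o,d=ray(c,u,v); return o+d*(z-o[2])/d[2]
def proj(c,p):
    M,_=cv2.Rodrigues(np.array(c["rvec"],float)); q=M@np.array(p)+np.array(c["tvec"],float).ravel()
    return c["fx"]*q[0]/q[2]+c["cx"],c["fy"]*q[1]/q[2]+c["cy"]
E
python3 - <<'E'
from plant import arm,cams
from h import *
import pickle
for n in("scene","top"):
    c=cams.camera(n); pickle.dump(c,open(n+".pkl","wb"))
    o,_=ray(c,0,0); print(n,c["fx"],c["fy"],o)
    cv2.imwrite(f"pics/{n}0.png",cv2.resize(c["pixels"][:,:,::-1],(800,600),interpolation=cv2.INTER_CUBIC))
s=arm.get_state(); print(s)
E
```

```text
scene 497.74528272410805 497.74528272410805 [ 1.07679688 -0.17118016  0.91982975]
top 473.3587740544336 473.3587740544336 [0.33199877 0.0073333  1.19502098]
{'time_s': 0.1, 'qpos': array([ 1.17376992,  0.68984398, -0.19453968,  1.5662226 ,  0.1573404 ,
        0.90252154, -0.21510417]), 'joint_velocities': array([ 0.00157973, -0.00216719, -0.00097772, -0.00300126,  0.00020507,
       -0.00181137, -0.00097597]), 'tau': array([-2.97161081e-03, -5.28503108e+01, -1.27120178e+00, -1.53838366e+01,
       -5.25152602e-02,  2.02398580e-03,  5.51917014e-05]), 'position': array([ 0.26087192, -0.56762869,  0.40403021]), 'tool_rot': array([ 9.76876066e-01,  2.13804848e-01, -2.40624264e-04, -7.62596099e-04]), 'force': array([ 0.54204069, -0.10898128, -0.00502177]), 'moment': array([-0.03718111,  0.03011138,  0.02247534]), 'finger_force': 0.0, 'finger_gap': 1.0020967161313763}
```

View pics/top0.png

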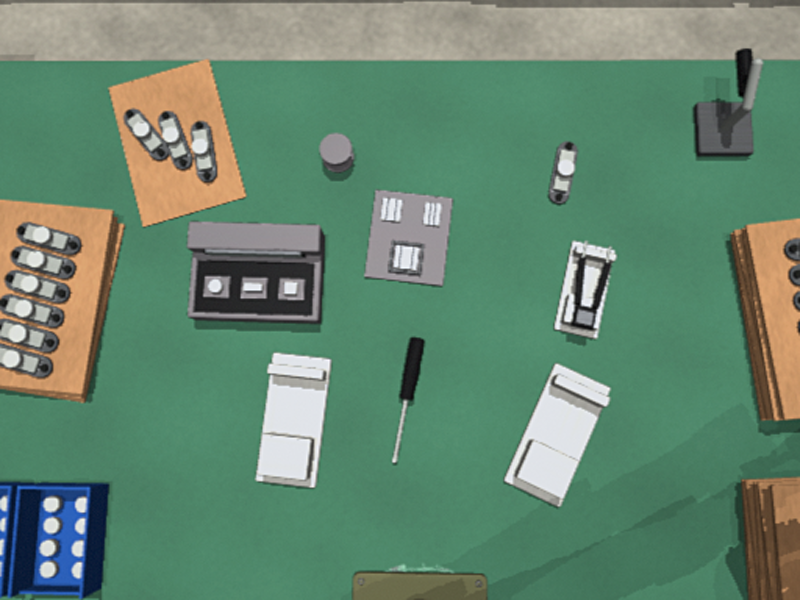

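View pics/scene0.png

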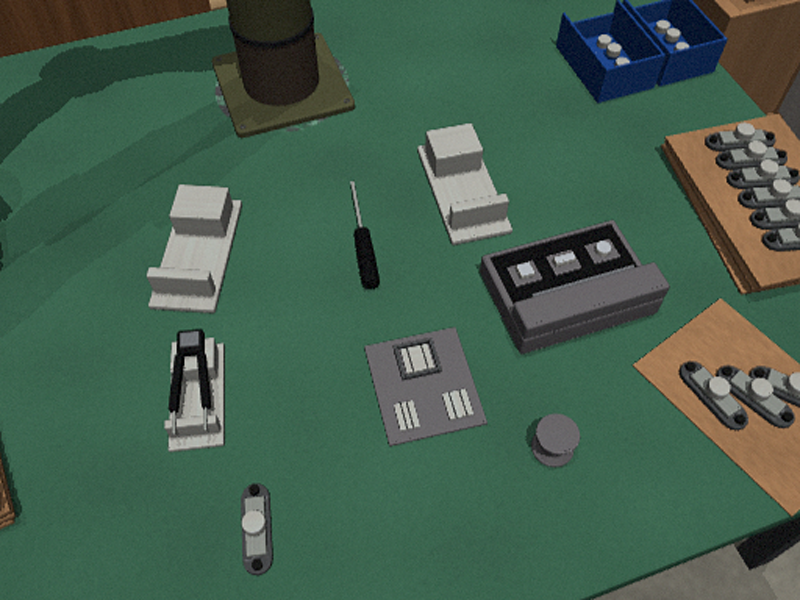

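The top view shows the round, bar and square keys at (216,286), (253,287) and (291,288), tweezers near (588,285) with heel towards the robot, and the frame at (406,257). Next I'll enlarge these areas.

```bash
python3 - <<'E'
from h import *
import pickle
c=pickle.load(open("top.pkl","rb")); im=c["pixels"][:,:,::-1]
def crop(u,v,w,h,s): return cv2.resize(im[v:v+h,u:u+w],None,fx=s,fy=s,interpolation=cv2.INTER_CUBIC)
a=crop(115,135,100,75,4)   # keys 400x300
b=crop(225,115,75,75,4)    # board 300x300
d=crop(345,145,60,75,8)    # tweezers 480x600 
out=np.zeros((600,800,3),np.uint8)
out[:300,:320]=crop(118,135,80,75,4); out[300:,:320]=crop(228,115,64,60,5); out[:,320:]=d
cv2.imwrite("pics/crop.png",out)
E
```

```text
(no output)
```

View pics/crop.png

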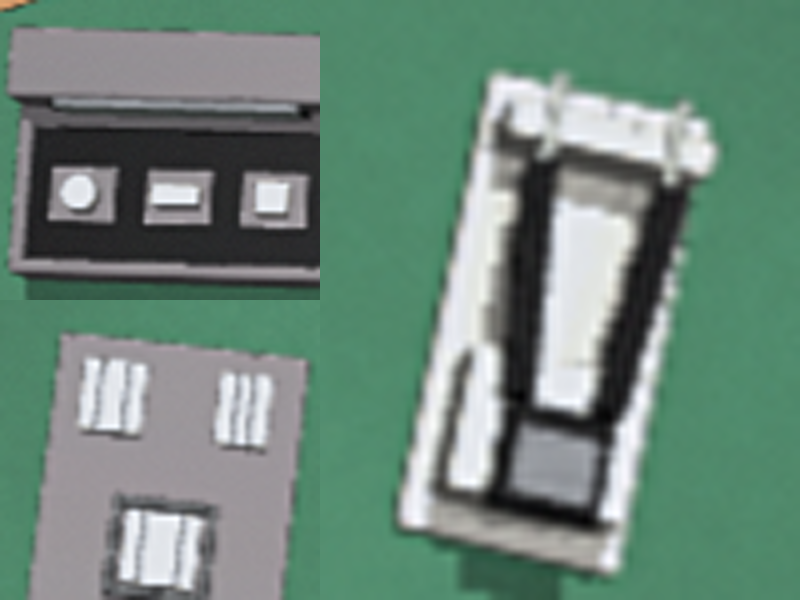

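The crop shows line spacings of about 9 px (framed), 5 px (left) and 4 px (right) in original pixels, so the framed plate is probably the wide one. Now the positions.

```bash
python3 - <<'E'
from h import *
import pickle
np.set_printoptions(precision=4,suppress=True)
c=pickle.load(open("top.pkl","rb")); s=pickle.load(open("scene.pkl","rb"))
def P(U,V,k,u0,v0,z): return at(c,(U+.5)/k-.5+u0,(V+.5)/k-.5+v0,z)
K=lambda U,V,z:P(U,V,4,118,135,z); B=lambda U,V,z:P(U,V-300,5,228,115,z); T=lambda U,V,z:P(U-320,V,8,345,145,z)
r,b,q=K(79,192,.052),K(174,195,.052),K(272,197,.052)
print("keys",r,b,q,np.linalg.norm(r-b),np.linalg.norm(b-q))
f=B(160,549,.011); print("frame",f,"lines",np.linalg.norm(B(138,549,.011)-B(183,549,.011)),np.linalg.norm(B(102,397,.011)-B(128,397,.011)),np.linalg.norm(B(237,410,.011)-B(257,410,.011)))
m,n=B(113,397,.011),B(243,410,.011); print("plates",m,n,np.linalg.norm(m-n), "frame->mid",np.linalg.norm((m+n)/2-f))
tl,tr=T(560,75,.047),T(685,102,.047); h1,h2=T(490,502,.054),T(607,522,.054)
t=(tl+tr)/2;h=(h1+h2)/2
print("tips",tl,tr,np.linalg.norm(tl-tr),"heel",h,np.linalg.norm(h1-h2),"len",np.linalg.norm(t-h),"yaw",np.arctan2(*(t-h)[[1,0]]))
d=(t-h)/np.linalg.norm(t-h); print("grip",h+d*.086, t-d*.055)
# scene projections 800-scale for cross-check
for nm,p in dict(r=r,b=b,q=q,f=f,tl=tl,tr=tr,h=h).items(): print(nm,np.array(proj(s,p))*1.5625)
bl,br=T(400,525,.008),T(616,573,.008); print("rest edge",bl,br,np.linalg.norm(bl-br),"yaw",np.arctan2(-(br-bl)[0]*-1,-(br-bl)[1]))
from plant import arm
st=arm.get_state(); print(R.from_quat(st["tool_rot"]).as_matrix())
E
```

```text
keys [0.5396 0.3236 0.052 ] [0.5382 0.2646 0.052 ] [0.5374 0.2039 0.052 ] 0.05901913607410704 0.06067114125403837
frame [0.5968 0.0228 0.011 ] lines 0.023018533144846542 0.013447915109371752 0.010308293269993142
plates [0.677  0.0479 0.011 ] [ 0.6704 -0.0192  0.011 ] 0.06750720687746146 frame->mid 0.07736667262923876
tips [ 0.6172 -0.2618  0.047 ] [ 0.6089 -0.3     0.047 ] 0.03903351888211531 heel [ 0.48  -0.253  0.054] 0.035443536090208026 len 0.13609494801971014 yaw -0.2064388612562159
grip [ 0.564  -0.2706  0.0496] [ 0.5593 -0.2696  0.0498]
r [598.8629 245.5102]
b [560.6318 256.233 ]
q [520.7756 267.8464]
f [412.6283 356.898 ]
tl [200.676  425.3511]
tr [168.3428 429.2904]
h [184.1921 330.3174]
rest edge [ 0.4814 -0.217   0.008 ] [ 0.4669 -0.2841  0.008 ] 0.06858553922171438 yaw -0.21356330956511538
[[ 0.9086  0.4177 -0.0008]
 [ 0.4177 -0.9086  0.0014]
 [-0.0001 -0.0016 -1.    ]]
```

Call:
send_rows:
  deltas:
    - [[0.1, -0.1, 0], [0, 0, 0.08]]
    - [[0.2, -0.2, 0], [0, 0, 0.16]]
    - [[0.3, -0.3, 0], [0, 0, 0.25]]
    - [[0.4, -0.4, 0], [0, 0, 0.33]]
    - [[0.5, -0.5, 0], [0, 0, 0.41]]
    - [[0.6, -0.6, 0], [0, 0, 0.49]]
    - [[0.7, -0.7, 0], [0, 0, 0.57]]
    - [[0.8, -0.8, 0], [0, 0, 0.66]]
    - [[0.9, -0.9, 0], [0, 0, 0.74]]
    - [[1, -1, 0], [0, 0, 0.82]]
  jaw: 0

```text
time_s: 1.35
position: [0.3348, -0.3682, 0.4045]
tool_rot: [1.0, 0.0, -0.0, -0.0]
force: [0.8, 0.2, -0.3]
finger_gap: 0.006
finger_force: 0.0
```

Call:
send_rows:
  deltas:
    - [[0.03, -0.1, 0], [0, 0, 0]]
    - [[0.06, -0.2, 0], [0, 0, 0]]
    - [[0.09, -0.3, 0], [0, 0, 0]]
    - [[0.12, -0.4, 0], [0, 0, 0]]
    - [[0.15, -0.5, 0], [0, 0, 0]]
    - [[0.18, -0.6, 0], [0, 0, 0]]
    - [[0.21, -0.7, 0], [0, 0, 0]]
    - [[0.24, -0.8, 0], [0, 0, 0]]
    - [[0.27, -0.9, 0], [0, 0, 0]]
    - [[0.3, -1, 0], [0, 0, 0]]

```text
time_s: 2.6
position: [0.3798, -0.2179, 0.4047]
tool_rot: [1.0, 0.001, 0.0, 0.0]
force: [0.2, -0.2, -1.0]
finger_gap: 0.003
finger_force: 0.0
```

Call:
send_rows:
  deltas:
    - [[0.03, -0.1, 0], [0, 0, 0]]
    - [[0.06, -0.2, 0], [0, 0, 0]]
    - [[0.09, -0.3, 0], [0, 0, 0]]
    - [[0.12, -0.4, 0], [0, 0, 0]]
    - [[0.15, -0.5, 0], [0, 0, 0]]
    - [[0.18, -0.6, 0], [0, 0, 0]]
    - [[0.21, -0.7, 0], [0, 0, 0]]
    - [[0.24, -0.8, 0], [0, 0, 0]]
    - [[0.27, -0.9, 0], [0, 0, 0]]
    - [[0.3, -1, 0], [0, 0, 0]]

```text
time_s: 3.85
position: [0.4244, -0.0678, 0.4047]
tool_rot: [1.0, 0.001, 0.0, 0.0]
force: [0.2, -0.7, -0.5]
finger_gap: 0.004
finger_force: 0.0
```

Call:
send_rows:
  deltas:
    - [[0.03, -0.1, 0], [0, 0, 0]]
    - [[0.06, -0.2, 0], [0, 0, 0]]
    - [[0.09, -0.3, 0], [0, 0, 0]]
    - [[0.12, -0.4, 0], [0, 0, 0]]
    - [[0.15, -0.5, 0], [0, 0, 0]]
    - [[0.18, -0.6, 0], [0, 0, 0]]
    - [[0.21, -0.7, 0], [0, 0, 0]]
    - [[0.24, -0.8, 0], [0, 0, 0]]
    - [[0.27, -0.9, 0], [0, 0, 0]]
    - [[0.3, -1, 0], [0, 0, 0]]

```text
time_s: 5.1
position: [0.4693, 0.0822, 0.4047]
tool_rot: [1.0, 0.001, 0.0, 0.0]
force: [0.2, -0.8, -0.1]
finger_gap: 0.006
finger_force: 0.0
```

Call:
send_rows:
  deltas:
    - [[0.03, -0.1, 0.05], [0, 0, 0]]
    - [[0.06, -0.2, 0.1], [0, 0, 0]]
    - [[0.09, -0.3, 0.15], [0, 0, 0]]
    - [[0.12, -0.4, 0.2], [0, 0, 0]]
    - [[0.15, -0.5, 0.25], [0, 0, 0]]
    - [[0.18, -0.6, 0.3], [0, 0, 0]]
    - [[0.21, -0.7, 0.35], [0, 0, 0]]
    - [[0.24, -0.8, 0.4], [0, 0, 0]]
    - [[0.27, -0.9, 0.45], [0, 0, 0]]
    - [[0.3, -0.92, 0.5], [0, 0, 0]]

```text
time_s: 6.35
position: [0.5139, 0.2209, 0.3292]
tool_rot: [1.0, 0.002, 0.0, -0.0]
force: [-0.1, -0.4, -0.1]
finger_gap: 0.003
finger_force: 0.0
```

```bash
python3 - <<'E'
from plant import arm,cams
from h import *
import pickle
c=cams.camera("wrist"); pickle.dump(c,open("w1.pkl","wb")); print(arm.get_state()["position"])
for p in([.5396,.3236,.052],[.5382,.2646,.052],[.5374,.2039,.052]): print(np.array(proj(c,p))*1.5625)
cv2.imwrite("pics/w1.png",cv2.resize(c["pixels"][:,:,::-1],(800,600),interpolation=cv2.INTER_CUBIC))
E
```

```text
[0.51428603 0.22022506 0.32833035]
[238.21069297 255.55994408]
[332.07922396 258.05222612]
[428.3061319  259.61156548]
```

View pics/w1.png

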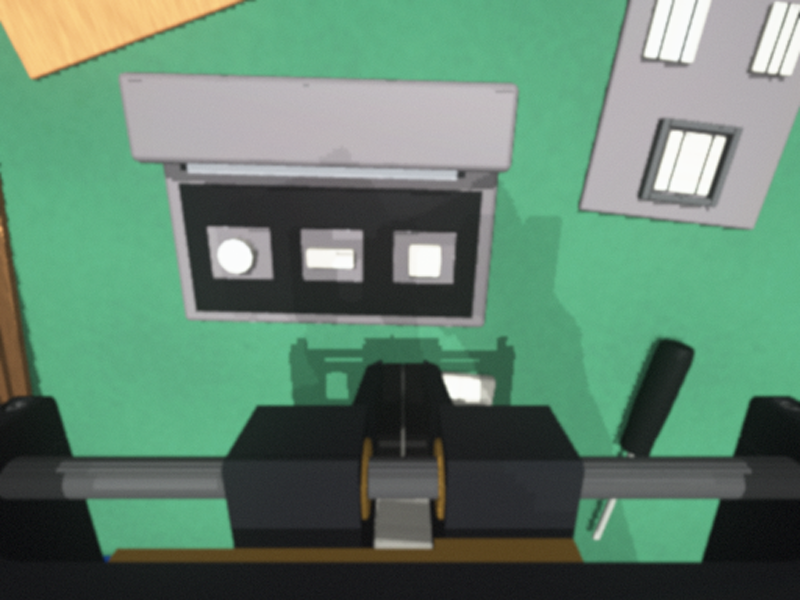

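The wrist view shows the round, bar and square keys at (235,256), (331,258) and (425,260), within 3 px of prediction, so the key positions hold. The framed plate at (692,163) has the widest line spacing.

Call:
send_rows:
  deltas:
    - [[0.03, -0.12, 0.1], [0, 0, 0]]
    - [[0.06, -0.24, 0.2], [0, 0, 0]]
    - [[0.09, -0.36, 0.3], [0, 0, 0]]
    - [[0.12, -0.48, 0.4], [0, 0, 0]]
    - [[0.15, -0.6, 0.5], [0, 0, 0]]
    - [[0.17, -0.7, 0.6], [0, 0, 0]]
    - [[0.17, -0.7, 0.64], [0, 0, 0]]
    - [[0.17, -0.7, 0.66], [0, 0, 0]]
    - [[0.17, -0.7, 0.66], [0, 0, 0]]
    - [[0.17, -0.7, 0.66], [0, 0, 0]]

```text
time_s: 7.65
position: [0.5395, 0.3238, 0.2313]
tool_rot: [1.0, 0.0, 0.0, -0.0]
force: [-1.1, 0.1, 0.5]
finger_gap: 0.006
finger_force: 0.0
```

```bash
python3 - <<'E'
from h import *
import pickle
c=pickle.load(open("w1.pkl","rb")); k=1.5625
for n,(u,v) in dict(fr=(692,163),l1=(680,162),l2=(705,164)).items(): print(n,at(c,u/k,v/k,.011))
print([at(c,u/k,v/k,.052) for u,v in((235,256),(331,258),(425,260))])
im=c["pixels"][:,:,::-1][60:140,400:512]; cv2.imwrite("pics/c2.png",cv2.resize(im,None,fx=7,fy=7,interpolation=cv2.INTER_CUBIC))
E
```

```text
fr [0.59595155 0.02323427 0.011     ]
l1 [0.59656909 0.03154359 0.011     ]
l2 [0.59533536 0.01423163 0.011     ]
[array([0.53931183, 0.32565578, 0.052     ]), array([0.53823125, 0.26527883, 0.052     ]), array([0.53714321, 0.205982  , 0.052     ])]
```

View pics/c2.png

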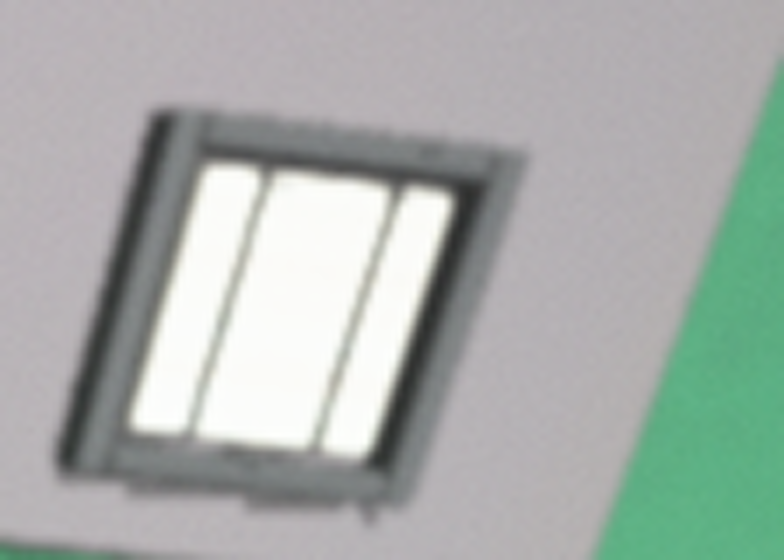

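The plate-to-line width ratio in the crop is 132/253 ≈ 0.52, which matches the wide plate, so the target gap is 20 mm. Now pressing the round key.

Call:
send_rows:
  deltas:
    - [[0, -0.01, 0.03], [0, 0, 0]]
    - [[0, -0.01, 0.05], [0, 0, 0]]
    - [[0, -0.01, 0.07], [0, 0, 0]]
    - [[0, -0.01, 0.09], [0, 0, 0]]
    - [[0, -0.01, 0.11], [0, 0, 0]]
    - [[0, -0.01, 0.12], [0, 0, 0]]
    - [[0, -0.01, 0.125], [0, 0, 0]]
    - [[0, -0.01, 0.125], [0, 0, 0]]
    - [[0, -0.01, 0.125], [0, 0, 0]]
    - [[0, -0.01, 0.125], [0, 0, 0]]

```text
time_s: 8.9
position: [0.5391, 0.3258, 0.2134]
tool_rot: [1.0, 0.001, 0.0, -0.0]
force: [-3.6, -1.9, 12.8]
finger_gap: 0.006
finger_force: 6.1
```

Call:
send_rows:
  deltas:
    - [[0, 0, -0.06], [0, 0, 0]]
    - [[0, 0, -0.12], [0, 0, 0]]
    - [[0, 0, -0.15], [0, 0, 0]]
    - [[-0.01, 0.1, -0.15], [0, 0, 0]]
    - [[-0.01, 0.2, -0.15], [0, 0, 0]]
    - [[-0.01, 0.3, -0.15], [0, 0, 0]]
    - [[-0.01, 0.4, -0.15], [0, 0, 0]]
    - [[-0.01, 0.4, -0.13], [0, 0, 0]]
    - [[-0.01, 0.4, -0.11], [0, 0, 0]]
    - [[-0.01, 0.4, -0.11], [0, 0, 0]]

```text
time_s: 10.15
position: [0.5375, 0.2667, 0.228]
tool_rot: [1.0, 0.001, -0.0, -0.0]
force: [0.4, 0.7, -0.3]
finger_gap: 0.006
finger_force: 0.0
```

Call:
send_rows:
  deltas:
    - [[0, 0, 0.02], [0, 0, 0]]
    - [[0, 0, 0.04], [0, 0, 0]]
    - [[0, 0, 0.06], [0, 0, 0]]
    - [[0, 0, 0.08], [0, 0, 0]]
    - [[0, 0, 0.095], [0, 0, 0]]
    - [[0, 0, 0.105], [0, 0, 0]]
    - [[0, 0, 0.11], [0, 0, 0]]
    - [[0, 0, 0.11], [0, 0, 0]]
    - [[0, 0, 0.11], [0, 0, 0]]
    - [[0, 0, 0.11], [0, 0, 0]]

```text
time_s: 11.4
position: [0.5377, 0.2659, 0.2133]
tool_rot: [1.0, 0.001, 0.0, -0.0]
force: [-2.7, -0.9, 12.1]
finger_gap: 0.004
finger_force: 6.4
```

Call:
send_rows:
  deltas:
    - [[0, 0, -0.1], [0, 0, 0]]
    - [[0, 0, -0.25], [0, 0, 0]]
    - [[0, 0.1, -0.35], [0, 0, 0]]
    - [[0, 0.2, -0.45], [0, 0, 0]]
    - [[0, 0.35, -0.55], [0, 0, 0]]
    - [[0, 0.5, -0.65], [0, 0, 0]]
    - [[0, 0.65, -0.7], [0, 0, 0]]
    - [[0, 0.8, -0.75], [0, 0, 0]]
    - [[0, 0.9, -0.75], [0, 0, 0]]
    - [[0, 1, -0.75], [0, 0, 0]]

```text
time_s: 12.65
position: [0.5378, 0.1146, 0.3244]
tool_rot: [1.0, 0.0, -0.0, 0.0]
force: [0.0, -0.0, -0.0]
finger_gap: 0.003
finger_force: 0.0
```

Call:
send_rows:
  deltas:
    - [[0, 0.12, 0], [0, 0, 0]]
    - [[0, 0.24, 0], [0, 0, 0]]
    - [[0, 0.36, 0], [0, 0, 0]]
    - [[0, 0.48, 0], [0, 0, 0]]
    - [[0, 0.6, 0], [0, 0, 0]]
    - [[0, 0.72, 0], [0, 0, 0]]
    - [[0, 0.84, 0], [0, 0, 0]]
    - [[0, 0.96, 0], [0, 0, 0]]
    - [[0, 1, 0], [0, 0, 0]]
    - [[0, 1, 0], [0, 0, 0]]
  jaw: 1

```text
time_s: 13.9
position: [0.5382, -0.0345, 0.3245]
tool_rot: [1.0, 0.0, 0.0, -0.0]
force: [-0.1, 0.2, -0.7]
finger_gap: 1.0
finger_force: 0.0
```

Call:
send_rows:
  deltas:
    - [[0, 0.12, 0], [0, 0, 0.05]]
    - [[0, 0.24, 0], [0, 0, 0.1]]
    - [[0, 0.36, 0], [0, 0, 0.15]]
    - [[0, 0.48, 0], [0, 0, 0.2]]
    - [[0, 0.6, 0], [0, 0, 0.25]]
    - [[0, 0.72, 0], [0, 0, 0.3]]
    - [[0, 0.84, 0], [0, 0, 0.35]]
    - [[0, 0.96, 0], [0, 0, 0.4]]
    - [[0, 1, 0], [0, 0, 0.4]]
    - [[0, 1, 0], [0, 0, 0.4]]

```text
time_s: 15.15
position: [0.5384, -0.1844, 0.3244]
tool_rot: [0.995, -0.104, -0.0, -0.0]
force: [-0.1, -0.1, -0.0]
finger_gap: 1.003
finger_force: 0.0
```

```bash
python3 - <<'E'
from plant import arm,cams
from h import *
import pickle
c=cams.camera("wrist"); pickle.dump(c,open("w2.pkl","wb")); s=arm.get_state(); print(s["position"],s["time_s"],R.from_quat(s["tool_rot"]).as_euler("zyx",degrees=True))
for p in([.6172,-.2618,.047],[.6089,-.3,.047],[.562,-.27,.05],[.48,-.253,.054],[.596,.023,.011]): print(np.array(proj(c,p))*1.5625)
cv2.imwrite("pics/w2.png",cv2.resize(c["pixels"][:,:,::-1],(800,600),interpolation=cv2.INTER_CUBIC))
E
```

```text
[ 0.538476   -0.18374324  0.32442723] 15.2 [ 1.18819840e+01  2.24835600e-03 -1.79965515e+02]
[502.82013695 141.51093347]
[570.28288659 141.90566164]
[529.17704818 232.85082658]
[519.28301861 359.66894764]
[102.94753624 262.48075202]
```

View pics/w2.png

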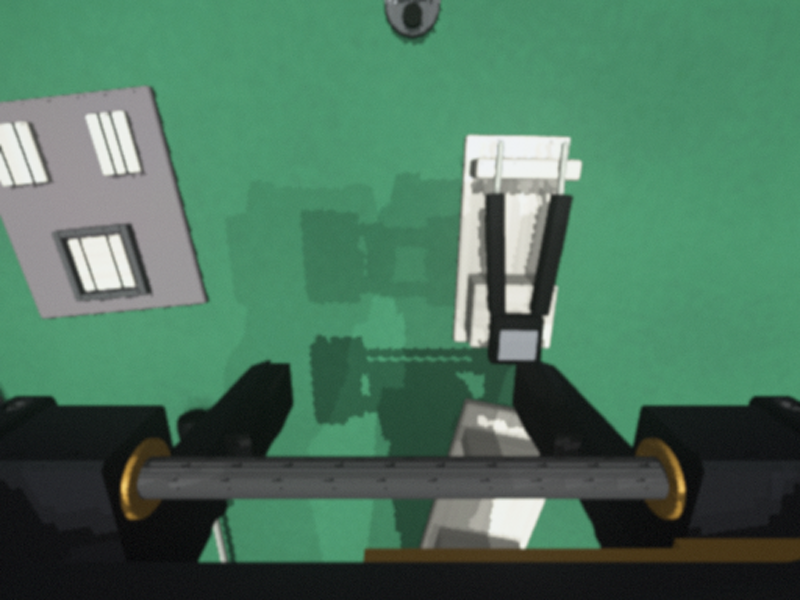

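The wrist view shows the tweezers' heel end at (515,362), tip ends at (499,143) and (566,142), and the frame at (103,262). All are within about 4 px of prediction.

```bash
python3 - <<'E'
from h import *
import pickle
np.set_printoptions(precision=4,suppress=True)
c=pickle.load(open("w2.pkl","rb")); k=1.5625
A=lambda u,v,z:at(c,u/k,v/k,z)
tl,tr=A(499,143,.047),A(566,142,.047); h=A(515.5,362,.054); t=(tl+tr)/2
# arm ends (tops) 
al,ar=A(495,195,.054),A(562,195,.054)
d=(t-h)[:2]; print(np.linalg.norm(tl-tr),np.linalg.norm(d),"yaw",np.degrees(np.arctan2(d[1],d[0])),"yaw2",np.degrees(np.arctan2(*((al+ar)/2-h)[[1,0]])))
d/=np.linalg.norm(d); print("tips",tl,tr,"grip",h[:2]+d*.086,t[:2]-d*.055,"frame",A(103,262,.011))
T=np.array([.5385,-.1837]); g=(h[:2]+d*.086+t[:2]-d*.055)/2
Rz=R.from_euler("z",-11.88,degrees=True).as_matrix()[:2,:2]; e=Rz.T@(g-T); print("g",g,"tool dx,dy share",e[0]/.15,-e[1]/.15)
E
```

```text
0.03877250364862204 0.13723457299046896 yaw -11.86918774462142 yaw2 -11.0308554406125
tips [ 0.6169 -0.2595  0.047 ] [ 0.6094 -0.2976  0.047 ] grip [ 0.563 -0.268] [ 0.5593 -0.2672] frame [0.5963 0.0228 0.011 ]
g [ 0.5611 -0.2676] tool dx,dy share 0.2628018921346605 0.5164473116401064
```

Call:
send_rows:
  deltas:
    - [[0.05, 0.1, 0], [0, 0, 0]]
    - [[0.1, 0.21, 0], [0, 0, 0]]
    - [[0.16, 0.32, 0.05], [0, 0, 0]]
    - [[0.21, 0.42, 0.15], [0, 0, 0]]
    - [[0.26, 0.52, 0.3], [0, 0, 0]]
    - [[0.26, 0.52, 0.45], [0, 0, 0]]
    - [[0.26, 0.52, 0.6], [0, 0, 0]]
    - [[0.26, 0.52, 0.75], [0, 0, 0]]
    - [[0.26, 0.52, 0.83], [0, 0, 0]]
    - [[0.26, 0.52, 0.86], [0, 0, 0]]

```text
time_s: 16.45
position: [0.5602, -0.2688, 0.1943]
tool_rot: [0.995, -0.104, -0.001, -0.0]
force: [0.7, 0.1, -0.4]
finger_gap: 1.002
finger_force: 0.0
```

Call:
send_rows:
  deltas:
    - [[0, 0, 0], [0, 0, 0]]
    - [[0, 0, 0], [0, 0, 0]]
    - [[0, 0, 0], [0, 0, 0]]
    - [[0, 0, 0], [0, 0, 0]]
    - [[0, 0, 0], [0, 0, 0]]
    - [[0, 0, 0], [0, 0, 0]]
    - [[0, 0, 0], [0, 0, 0]]
    - [[0, 0, 0], [0, 0, 0]]
    - [[0, 0, 0], [0, 0, 0]]
    - [[0, 0, 0], [0, 0, 0]]
  jaw: 0.47

```text
time_s: 17.7
position: [0.5607, -0.2685, 0.1957]
tool_rot: [0.995, -0.104, 0.0, 0.0]
force: [1.1, 1.2, 4.1]
finger_gap: 0.469
finger_force: 7.3
```

Call:
send_rows:
  deltas:
    - [[0, 0, -0.03], [0, 0, 0]]
    - [[0, 0, -0.07], [0, 0, 0]]
    - [[0, 0, -0.12], [0, 0, 0]]
    - [[0, 0, -0.17], [0, 0, 0]]
    - [[0, 0, -0.22], [0, 0, 0]]
    - [[0, 0, -0.27], [0, 0, 0]]
    - [[0, 0, -0.32], [0, 0, 0]]
    - [[0, 0, -0.37], [0, 0, 0]]
    - [[0, 0, -0.4], [0, 0, 0]]
    - [[0, 0, -0.4], [0, 0, 0]]

```text
time_s: 18.95
position: [0.5606, -0.2686, 0.2559]
tool_rot: [0.995, -0.104, 0.0, 0.0]
force: [1.5, -0.4, -0.9]
finger_gap: 0.472
finger_force: 6.4
```

```bash
python3 - <<'E'
from plant import arm,cams
from h import *
import pickle
s=arm.get_state(); print(s["position"],s["force"],s["finger_force"])
c=cams.camera("wrist"); pickle.dump(c,open("w3.pkl","wb"))
d=cams.camera("scene"); pickle.dump(d,open("s3.pkl","wb"))
g=s["position"]-[0,0,.147]; M=R.from_quat(s["tool_rot"]).as_matrix()
for y in(.017,-.017): print(np.array(proj(c,g+M@[.055,y,0]))*1.5625,np.array(proj(d,g+M@[.055,y,0])))
a=cv2.resize(c["pixels"][:,:,::-1],(800,600),interpolation=cv2.INTER_CUBIC)
u,v=np.array(proj(d,g)).astype(int); b=d["pixels"][max(v-40,0):v+60,max(u-50,0):u+50,::-1]
a[:300,:300]=cv2.resize(b,(300,300),interpolation=cv2.INTER_CUBIC); cv2.imwrite("pics/w3.png",a)
E
```

```text
[ 0.56056578 -0.26857157  0.25587692] [ 1.47759191 -0.37249513 -0.86049587] 6.401939026254695
[453.40484218 251.54573271] [101.31334138 260.72003949]
[343.49785047 251.57844789] [120.40918913 258.32108741]
```

View pics/w3.png

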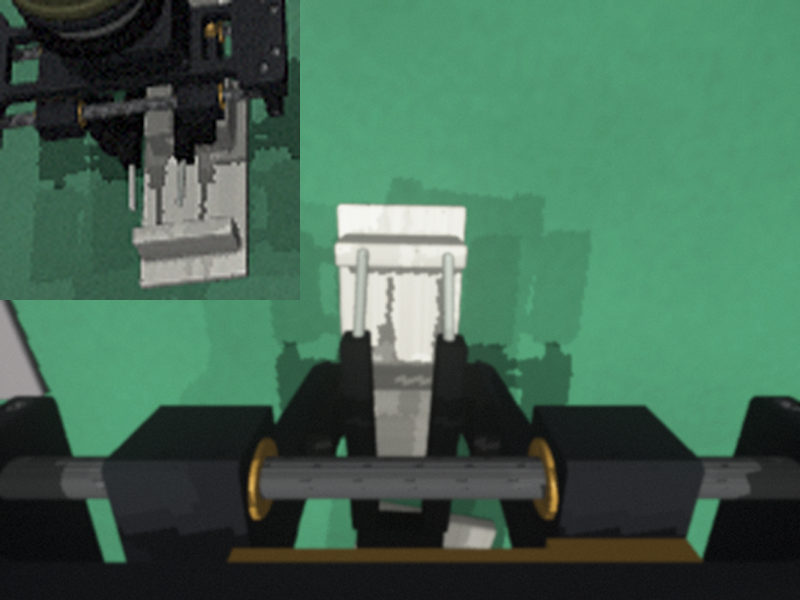

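Tweezers are lifted and level, with tips at (362,252) and (448,256), so the inner gap is about 22.6 mm. I'll set the jaw to 0.455 for 20 mm.

Call:
send_rows:
  deltas:
    - [[-0.02, -0.06, 0], [0, 0, -0.02]]
    - [[-0.05, -0.16, 0], [0, 0, -0.04]]
    - [[-0.08, -0.28, 0], [0, 0, -0.06]]
    - [[-0.11, -0.4, 0], [0, 0, -0.08]]
    - [[-0.15, -0.52, 0], [0, 0, -0.1]]
    - [[-0.18, -0.64, 0], [0, 0, -0.12]]
    - [[-0.21, -0.76, 0], [0, 0, -0.14]]
    - [[-0.24, -0.86, 0], [0, 0, -0.17]]
    - [[-0.26, -0.94, 0], [0, 0, -0.2]]
    - [[-0.27, -0.96, 0], [0, 0, -0.2]]
  jaw: 0.455

```text
time_s: 20.3
position: [0.5507, -0.1183, 0.2555]
tool_rot: [0.999, -0.051, 0.0, -0.0]
force: [0.6, 0.5, 0.2]
finger_gap: 0.46
finger_force: 6.9
```

Call:
send_rows:
  deltas:
    - [[-0.01, -0.07, 0], [0, 0, 0]]
    - [[-0.03, -0.2, 0], [0, 0, 0]]
    - [[-0.05, -0.34, 0], [0, 0, 0]]
    - [[-0.08, -0.48, 0], [0, 0, 0]]
    - [[-0.1, -0.62, 0.03], [0, 0, 0]]
    - [[-0.13, -0.76, 0.08], [0, 0, 0]]
    - [[-0.15, -0.88, 0.15], [0, 0, 0]]
    - [[-0.16, -0.95, 0.22], [0, 0, 0]]
    - [[-0.16, -0.97, 0.28], [0, 0, 0]]
    - [[-0.16, -0.97, 0.3], [0, 0, 0]]

```text
time_s: 21.55
position: [0.5416, 0.0274, 0.2097]
tool_rot: [0.999, -0.052, -0.0, 0.0]
force: [0.5, 0.8, 0.2]
finger_gap: 0.457
finger_force: 6.9
```

Call:
send_rows:
  deltas:
    - [[0, 0, 0.02], [0, 0, 0]]
    - [[0, 0, 0.05], [0, 0, 0]]
    - [[0, 0, 0.08], [0, 0, 0]]
    - [[0, 0, 0.11], [0, 0, 0]]
    - [[0, 0, 0.14], [0, 0, 0]]
    - [[0, 0, 0.15], [0, 0, 0]]
    - [[0, 0, 0.15], [0, 0, 0]]
    - [[0, 0, 0.15], [0, 0, 0]]
    - [[0, 0, 0.15], [0, 0, 0]]
    - [[0, 0, 0.15], [0, 0, 0]]
  jaw: 0.45

```text
time_s: 22.8
position: [0.5417, 0.0279, 0.1881]
tool_rot: [0.999, -0.052, 0.0, 0.0]
force: [-1.4, -0.6, -1.3]
finger_gap: 0.452
finger_force: 7.1
```

```bash
python3 - <<'E'
from plant import arm,cams
from h import *
import pickle
s=arm.get_state(); print(s["position"],s["force"],s["finger_force"],s["finger_gap"])
c=cams.camera("wrist"); d=cams.camera("scene"); pickle.dump((c,d,s),open("w4.pkl","wb"))
g=s["position"]-[0,0,.147]; M=R.from_quat(s["tool_rot"]).as_matrix()
for y in(.012,-.012): print(np.array(proj(c,g+M@[.055,y,0]))*1.5625,np.array(proj(d,g+M@[.055,y,0])))
print("frame",np.array(proj(c,[.5963,.023,.011]))*1.5625)
a=cv2.resize(c["pixels"][60:252,128:384,::-1],(800,600),interpolation=cv2.INTER_CUBIC)
u,v=np.array(proj(d,g+M@[.055,0,0])).astype(int); b=d["pixels"][v-40:v+40,u-40:u+40,::-1]
a[:240,:240]=cv2.resize(b,(240,240),interpolation=cv2.INTER_CUBIC); cv2.imwrite("pics/w4.png",a)
E
```

```text
[0.54173113 0.02790111 0.18808316] [-1.43622162 -0.63762064 -1.25398503] 7.133189891974325 0.4518989660313054
[438.11649725 250.97455546] [258.26522809 222.28699483]
[360.50080533 250.99168813] [269.61682163 219.82334552]
frame [397.8045894  235.85967577]
```

View pics/w4.png

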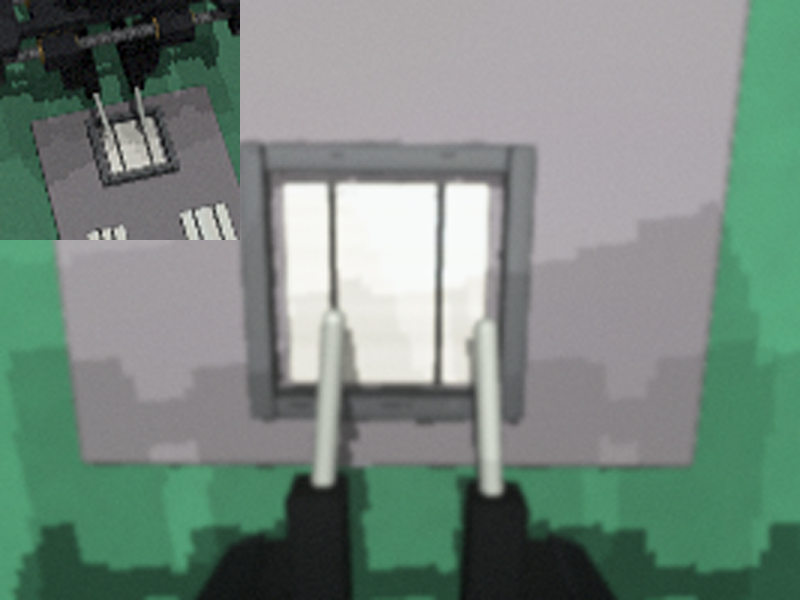

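The tips at (333,318) and (485,320) in the crop have inner edges about 129 px (19.9 mm) apart. They sit 30 mm above the framed plate and about 3 mm to its right, so I'll nudge across and hold.

Call:
send_rows:
  deltas:
    - [[0, -0.005, 0], [0, 0, 0]]
    - [[0, -0.01, 0], [0, 0, 0]]
    - [[0, -0.015, 0], [0, 0, 0]]
    - [[0, -0.02, 0], [0, 0, 0]]
    - [[0, -0.02, 0], [0, 0, 0]]
    - [[0, -0.02, 0], [0, 0, 0]]
    - [[0, -0.02, 0], [0, 0, 0]]
    - [[0, -0.02, 0], [0, 0, 0]]
    - [[0, -0.02, 0], [0, 0, 0]]
    - [[0, -0.02, 0], [0, 0, 0]]

```text
time_s: 24.15
position: [0.542, 0.0309, 0.188]
tool_rot: [0.999, -0.052, 0.0, 0.0]
force: [-0.4, 0.3, -0.3]
finger_gap: 0.447
finger_force: 7.1
```

Call:
send_rows:
  deltas:
    - [[0, 0, 0], [0, 0, 0]]
    - [[0, 0, 0], [0, 0, 0]]
    - [[0, 0, 0], [0, 0, 0]]
    - [[0, 0, 0], [0, 0, 0]]
    - [[0, 0, 0], [0, 0, 0]]
    - [[0, 0, 0], [0, 0, 0]]
    - [[0, 0, 0], [0, 0, 0]]
    - [[0, 0, 0], [0, 0, 0]]
    - [[0, 0, 0], [0, 0, 0]]
    - [[0, 0, 0], [0, 0, 0]]

```text
time_s: 25.4
position: [0.542, 0.0309, 0.188]
tool_rot: [0.999, -0.052, 0.0, 0.0]
force: [-0.0, -0.6, -0.4]
finger_gap: 0.449
finger_force: 7.1
```

Call:
send_rows:
  deltas:
    - [[0, 0, 0], [0, 0, 0]]
    - [[0, 0, 0], [0, 0, 0]]
    - [[0, 0, 0], [0, 0, 0]]
    - [[0, 0, 0], [0, 0, 0]]
    - [[0, 0, 0], [0, 0, 0]]
    - [[0, 0, 0], [0, 0, 0]]
    - [[0, 0, 0], [0, 0, 0]]
    - [[0, 0, 0], [0, 0, 0]]
    - [[0, 0, 0], [0, 0, 0]]
    - [[0, 0, 0], [0, 0, 0]]

```text
time_s: 26.65
position: [0.542, 0.0309, 0.188]
tool_rot: [0.999, -0.052, 0.0, 0.0]
force: [-0.3, 0.2, -0.3]
finger_gap: 0.448
finger_force: 7.1
```

```bash
python3 - <<'E'
from plant import arm,cams
from h import *
c=cams.camera("wrist")
cv2.imwrite("pics/w5.png",cv2.resize(c["pixels"][60:252,128:384,::-1],(800,600),interpolation=cv2.INTER_CUBIC))
s=arm.get_state(); print(s["time_s"],s["position"],s["finger_gap"],s["finger_force"])
E
```

```text
26.7 [0.54199707 0.03089651 0.1879826 ] 0.4482269387834366 7.133282008162496
```

View pics/w5.png

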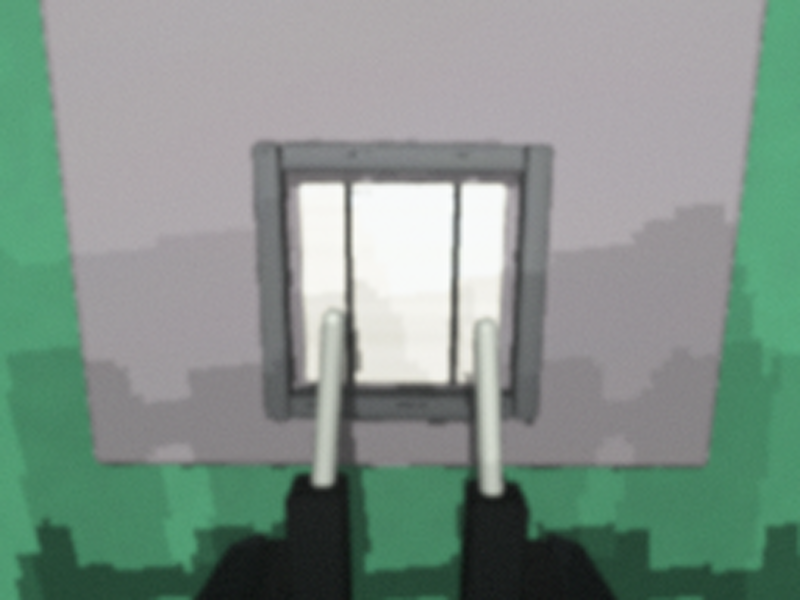

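The tips at (333,316) and (485,322) sit centred over the framed plate, with the gap steady at about 20 mm. Handing in.

```bash
python3 -c "
from plant import arm
print(arm.finish_job())"
```

```text
the job is handed in; nothing more can be done
None
```

I handed the job in at about 27 s; the result wasn't reported. I pressed the round key and then the bar key, and the tweezers are held about 30 mm above the framed wide plate with the tip gap steady for over 2 s at about 20 mm (from the camera).

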